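# Ease a can lift down to deck height with its release valve

## Robot

A 7-joint arm with a two-finger parallel gripper is mounted at the origin on the work surface. World frame = base frame: x ahead of the robot, y to its left, z up, the work surface at z = 0. Lengths are in m, angles in rad, forces in N, time in s.
With the tool pointing down it reaches from about 0.4 to 0.85 m from the base axis. Payload 4.5 kg.
Tool frame: the origin (TCP) lies on the centre line of the jaws, within the pads' length; the fingertips stand 11 mm ahead of it and the grasp point (between the pads) lies 8 mm behind it; z points along the fingers, y is the line along which they close (so a half turn about z gives the same grasp; the last joint's range is limited). The gripper opens to 88 mm and grips with 3 to 60 N. Pads are 18 mm wide; open, the fingers measure 123 mm over their backs; the gripper's body (75 mm by 187 mm) begins 45 mm behind the grasp point.
Start: joints at [1.202, 0.689, -0.195, 1.565, 0.157, 0.902, -0.215], TCP at [0.245, -0.575, 0.25] pointing down, gripper open.
Joint ranges: [-3.01, 3.01], [-0.46, 2.08], [-1.47, 1.51], [0.13, 2.56], [-1, 4.14], [0.04, 2.09], [-2.66, 2.66]. Speed limits (rad/s): [2.57, 2.57, 3.14, 3.14, 3.14, 3.14, 3.14].

## Interface

Orientations are given as a unit quaternion [x, y, z, w].
In Python, from plant import * gives the robot as it stands. The module is installed in compiled form; this text tells all that it offers.
- The arm moves only by the tool send_rows, never from a script. Its argument "motion" is a list of rows, each an object of numbers: "x", "y", "z": the shift along the tool's x, y, z in cm; "rx", "ry", "rz": the turn, a rotation vector about the tool's x, y, z in rad; "jaw": the finger opening in cm, from 0 to 8.81. In form: [{"x": .., "y": .., "z": .., "rx": .., "ry": .., "rz": .., "jaw": ..}, ...]. A call has exactly 5 rows; each row shifts and turns the commanded pose from where the row before left it, along the tool's axes as they then stand; what a row does not reach is not made up. A row lasts 1/10 s, in which the tool goes at most 50 mm and 8.59 degrees, less where a joint would pass 70% of its speed; a pose out of reach is approached as far as the arm can. A call is refused whole if a number of a shift passes 5 or a number of a turn 0.15, either way. A call with a gripper value outside its range is refused whole. The fingers move at their own pace and stop on an object; "grip_force" is the grip in N (left out, the last holds). Time passes only in rows, so rows that do not move let the fingers close, or fill a call up. It gives the time, the measured TCP pose, the force, the opening and the grip force at its end, in the units of the state.
- get_state(): the state, without advancing time (a new reading comes with each control period).
- snapshot(name): name is "scene" or "top" or "wrist"; returns a dict with "img" (384x512x3 uint8, red, green, blue), "vertical_fov" (degrees; the focal length in pixels is half the picture's height over the tangent of half this angle, whatever the lens; pixels are square), "cx", "cy" (the principal point, pixels), "extrinsics" (4x4, takes a point from camera to world coordinates). Camera axes: x right, y up, looking along -z (the intrinsics and any distortion apply to the point x, -y, -z); pixel columns grow to the right and rows downward; lengths in m; the calibration is good to about 2 mm. A picture is of the moment at which its call begins. There is no depth.
- finish_job(): hands the job in; it is judged then, once.
The state is a dict: "clock": time; "q": joint angles; "qd": joint speeds; "joint_torque": joint torques, N m; "tool_pos": TCP position; "eef_rot": TCP orientation; "contact_force": force on the tool from outside, world axes, zero at the start; "moment": the same for the moment, N m; "opening": opening from 0.0 (shut) to 1.0 (fully open); "finger_force": force on a finger pad.
Only numpy, scipy, OpenCV 4.12 (cv2) and the standard library are available. Lean on these libraries where they do the work, as an engineer would, in place of code of your own. Each camera call takes 0.05 s, during which the arm holds its last target. There are 200 camera calls.

## Task

The two film cans on the hydraulic lift stand too high to slide across onto the wooden deck beside them. With the lever of the pump's release valve, crack the valve open just a fraction of a turn and let the platform sink slowly, never faster than 3 cm a second; when its top is level with the deck, shut the valve and nip it up by feel, a push of about 15 N on the lever's knob (25 N would score the seat). Then let go. Do not touch the platform or the cans, and leave the other things where they stand.

Things in the scene. Friction and masses are not known exactly. Their poses are not given: they have to be found in the camera images.
- valve (a joint): angle of the release valve's lever about its upright spindle (rad): 0 = shut, as at the start; grows as it opens, anticlockwise seen from above, to 1.5. Stays where left. About 3 N at the knob opens it, 8 N shuts it. Sinking begins between 0.1 and 0.5, sooner under heavier cans, and quickens some 18 mm/s per further 0.1. Past 0 the seat gives: -0.01 at a 9 N push, -0.02 at 14 N, -0.038 at 25 N.
- ram (a joint): height of the platform's top above the deck's top (m): 0 = level, positive = too high (45 to 85 mm at the start). The ram can only sink: there is no pumping it up again. It stays put while the valve is shut.
- spindle (a point): top of the lever's hub, on the upright axis it turns about. Hub 28 mm across, its top 119 mm above the table, over one end of the grey pump block (top 87 mm above the table).
- knob (a point): centre of the upright round black knob at the lever's free end: 22 mm across, 36 mm tall, its centre 131 mm above the table and 80 mm from the spindle's axis. Within 55 mm of its path up to 0.6 rad nothing but the lever is higher than the pump block.
- lever: the valve's lever: flat steel bar 11 mm wide, 7 mm thick, from hub to knob, its middle 110 mm above the table. Origin on the spindle's axis; its -y axis points along the bar to the knob, z up; opening swings the knob towards the lever's +x. At the start, shut, it points away from the platform.
- deck_edge (a point): middle of the deck's edge next to the platform, on its top face. The deck is a wooden board 230 x 170 mm, its top 160 mm above the table, at the far side of the platform from the pump, 12 mm gap. Fixed.
- platform_edge (a point): middle of the platform's edge next to the deck, on its top face; level when it is at the height of the deck's edge.
- platform: aluminium platform 210 x 200 mm, 14 mm thick, on the ram, carrying two film cans 176 mm across stacked 81 mm high. Origin under its centre, z up.
- core_stand: bystander: slotted wooden stand with four red cores upright, 70 x 150 x 66 mm. Origin under its centre.
- loupe: bystander: chrome loupe standing on its foot, 48 mm across, 46 mm tall. Origin under its centre.
- paperweight: bystander: cast iron paperweight, 72 mm across, 62 mm tall. Origin under its centre.
- pencil_tin: bystander: blue enamel tin of pencils, 75 mm across, 100 mm tall, pencils to 170 mm. Origin under its centre.
- splicer: bystander: silver splicing guillotine, 110 x 200 x 64 mm. Origin under its centre.
- split_reel: bystander: empty aluminium reel lying flat, 180 mm across, 22 mm tall. Origin under its centre.

How it is judged:
On the way, in this order (a step that is already met when the one before it is completed fails the run):
1. the valve is cracked and the platform sinks slowly, still above the deck (velocity of joint ram below -0.002 m/s and value of joint ram above 0.01 m), for 0.3 s.
2. the platform comes level with the deck, within 5 mm (value of joint ram between -0.005 and 0.005 m), for 0.1 s.
3. the valve is nipped firmly shut with the platform level (all of step 2 and value of joint valve below -0.01 rad), for 0.1 s.
At the end, for the whole second after the job is handed in: The platform's top is level with the deck's top within 5 mm and no longer sinks, and the valve's lever is shut (within 0.015 rad of its seat) after being nipped at least 0.010 rad into it, about 9 N at the knob (all of step 2 and velocity of joint ram above -0.001 m/s and value of joint valve below 0.015 rad); the robot touches nothing.
It fails at once if the platform sinks faster than 30 mm/s (velocity of joint ram below -0.03 m/s).
It fails at once if the valve is forced into its seat (lever pushed 0.038 rad past shut, about 25 N at the knob) (value of joint valve below -0.038 rad).
It fails at once if the platform or its cans are touched (contact force between any of the fingers, the arm and platform above 1 N).
It fails at once if a bystander is moved more than 20 mm (distance of any of core_stand, loupe, paperweight, pencil_tin, splicer, split_reel from where it was at the start of the episode above 0.02 m).
It also fails if it takes over 61 s, if anything falls off the work surface, if the arm or the gripper's body presses on something with over 40 N, if the wrist force passes 120 N, or if a joint passes its speed limit or range.

## Working session

There is one attempt and no reset: what is moved stays moved. The work goes in short steps, Python scripts to look and compute and a tool call to move; the robot and the scene stay as the last step left them, time stands still between calls to the robot, and variables do not carry over. Pictures are saved under pics/ and viewed, at most 10 in all, crops included, and the job is handed in when it is done.

Besides the shell and the picture viewer there is one more tool, called as a command line: name --argument value ..., lists and objects as JSON in quotes. send_rows: Moves the arm, as the interface text tells. Its arguments: {"type":"object","properties":{"motion":{"type":"array"},"grip_force":{"type":"number"}},"required":["motion"]}

```bash
mkdir -p pics; cat > h.py <<'E'
from plant import *
import numpy as np, cv2
def snap(n,f=None):
    s=snapshot(n)
    if f: cv2.imwrite('pics/'+f+'.png',s['img'][:,:,::-1])
    return s
def foc(s): return s['img'].shape[0]/2/np.tan(np.radians(s['vertical_fov'])/2)
def ray(s,u,v):
    f=foc(s);E=np.array(s['extrinsics'])
    d=E[:3,:3]@np.array([(u-s['cx'])/f,-(v-s['cy'])/f,-1]);return E[:3,3],d
def onz(s,u,v,z):
    o,d=ray(s,u,v);return o+d*(z-o[2])/d[2]
def proj(s,p):
    f=foc(s);E=np.array(s['extrinsics']);c=E[:3,:3].T@(np.array(p)-E[:3,3])
    return s['cx']+f*c[0]/-c[2], s['cy']-f*c[1]/-c[2]
E
python3 - <<'E'
from h import *
a=snap('scene','scene1');b=snap('top','top1')
for s in(a,b): print({k:v for k,v in s.items() if k!='img'})
st=get_state();print(st)
E
```

```text
{'vertical_fov': 46.85860195470011, 'cx': 256.8547288967459, 'cy': 201.62227504753255, 'extrinsics': array([[ 0.83186258, -0.38160352,  0.40296823,  1.04221629],
       [ 0.55497259,  0.57612709, -0.60006917, -0.87083638],
       [-0.00317241,  0.72281141,  0.69103806,  1.04320244],
       [ 0.        ,  0.        ,  0.        ,  1.        ]])}
{'vertical_fov': 43.401634862671855, 'cx': 255.56763124569832, 'cy': 187.09412974525546, 'extrinsics': array([[-1.52743277e-03,  9.96169441e-01, -8.74306143e-02,
         3.41568056e-01],
       [-9.99681247e-01, -3.72441221e-03, -2.49706553e-02,
        -9.58736504e-02],
       [-2.52006313e-02,  8.73646045e-02,  9.95857597e-01,
         1.85255281e+00],
       [ 0.00000000e+00,  0.00000000e+00,  0.00000000e+00,
         1.00000000e+00]])}
{'clock': 0.1, 'q': array([ 1.20183744,  0.68988742, -0.19451995,  1.56620314,  0.15729971,
        0.90252993, -0.21508119]), 'qd': array([-6.75885555e-05, -1.79311622e-03, -9.90093676e-04, -3.11634266e-03,
        2.16864816e-03,  4.59252929e-04, -1.40065808e-04]), 'joint_torque': array([-3.22185580e-03, -5.28505790e+01, -1.27134439e+00, -1.53837597e+01,
       -5.25973155e-02,  2.10407357e-03,  3.32382467e-05]), 'tool_pos': array([ 0.24472189, -0.57450954,  0.24900798]), 'eef_rot': array([ 9.79782232e-01,  2.00065259e-01, -2.23781497e-04, -7.87398129e-04]), 'contact_force': array([-0.86180265, -1.11363342, -0.09544827]), 'moment': array([-0.00372316,  0.05722002, -0.03316158]), 'finger_force': 0.0, 'opening': 0.9988060015967936}
```

View pics/scene1.png

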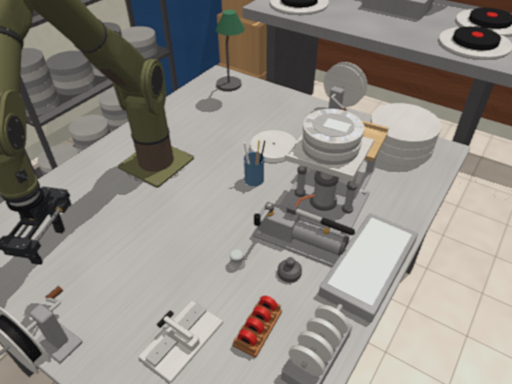

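View pics/top1.png

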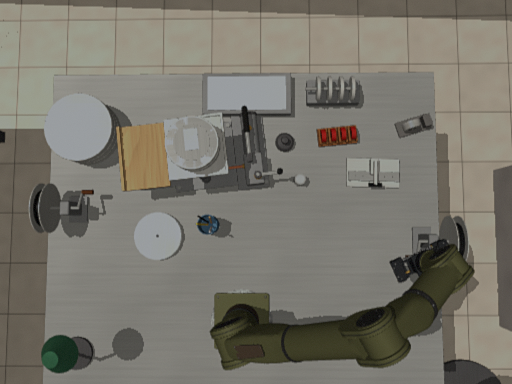

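The top view shows the platform and cans at about (195,145), the deck at (145,157), and the pump's hub near (258,174) with a black dot, probably the knob, near (280,171). In the scene view the pump is near (300,230). I'll crop both for a closer look.

```bash
python3 - <<'E'
import cv2,numpy as np
a=cv2.imread('pics/scene1.png')[130:280,210:390];b=cv2.imread('pics/top1.png')[95:215,105:315]
a=cv2.resize(a,(480,400),interpolation=cv2.INTER_CUBIC);b=cv2.resize(b,None,fx=3.8,fy=3.8,interpolation=cv2.INTER_CUBIC)
cv2.imwrite('pics/c1.png',b);cv2.imwrite('pics/c2.png',a)
E
```

```text
(no output)
```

View pics/c1.png

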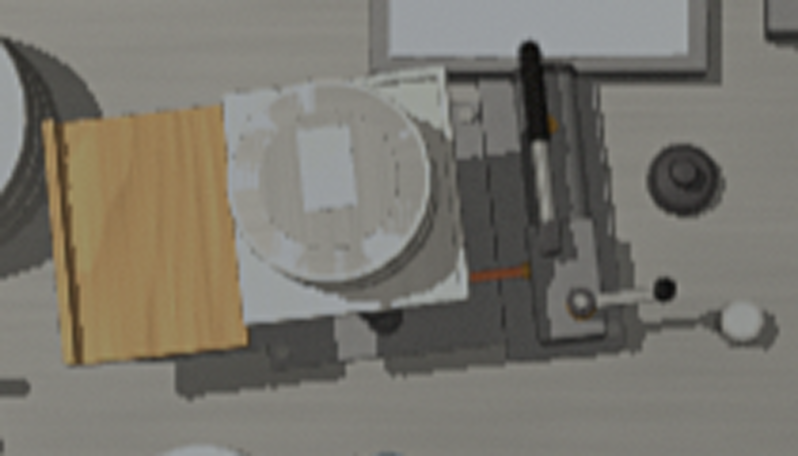

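View pics/c2.png

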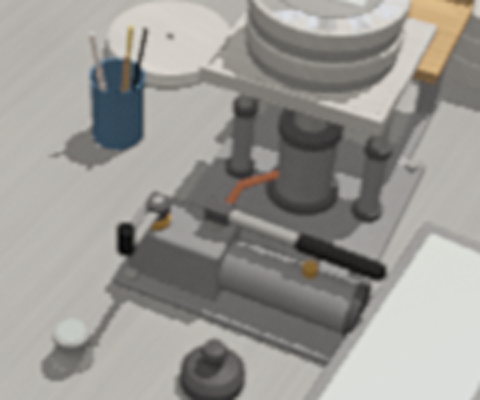

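The crops show the hub top at top-view (257.9,174.5), the knob at top-view (280,171) and scene (257,219.6), and the platform corners nearest the pump. Next I triangulate these.

```bash
cat >> h.py <<'E'
def tri(s1,p1,s2,p2):
    o,d=ray(s1,*p1);q,e=ray(s2,*p2)
    t=np.linalg.lstsq(np.c_[d,-e],q-o,rcond=None)[0]
    A,B=o+d*t[0],q+e*t[1];return (A+B)/2,np.linalg.norm(A-B)
E
python3 - <<'E'
from h import *
np.set_printoptions(precision=4,suppress=True)
a=snap('scene');b=snap('top')
T=lambda u,v:(u/3.8+105-.4,v/3.8+95-.4); S=lambda u,v:(u*.375+210-.3,v*.375+130-.3)
print('hub',onz(b,*T(581,302),.119),onz(a,*S(157,200),.119))
print('knob',onz(b,*T(665,289),.149),onz(a,*S(125,239),.131))
print('platf c',tri(b,T(466,297),a,S(208,65)),tri(b,T(446,68),a,S(372,118)))
print('deck edge',onz(b,*T(222,103),.16),onz(b,*T(246,345),.16))
w=snap('wrist');print(w['extrinsics'],w['vertical_fov'],w['cx'],w['cy'])
for n,p in(('loupe',(300,180)),('tin',(208,224)),('pw',(285,142)),('core',(338,135))):print(n,onz(b,*p,.05))
E
```

```text
hub [ 0.541  -0.0594  0.119 ] [ 0.54  -0.06   0.119]
knob [ 0.5494 -0.1386  0.149 ] [ 0.5503 -0.1401  0.131 ]
platf c (array([0.535 , 0.0421, 0.241 ]), np.float64(0.007483206173302459)) (array([0.7334, 0.056 , 0.2485]), np.float64(0.007359261994067412))
deck edge [0.7266 0.2779 0.16  ] [0.4974 0.2519 0.16  ]
[[ 0.3907  0.8842  0.2559  0.3113]
 [-0.9205  0.3758  0.1072 -0.5467]
 [-0.0014 -0.2774  0.9607  0.3839]
 [ 0.      0.      0.      1.    ]] 62.959214567313985 259.135641627605 191.68337476478865
loupe [ 0.5259 -0.2173  0.05  ]
tin [0.3621 0.1273 0.05  ]
pw [ 0.6704 -0.1621  0.05  ]
core [ 0.6959 -0.3619  0.05  ]
```

```bash
python3 - <<'E'
import cv2
a=cv2.imread('pics/scene1.png')[105:185,280:395]
cv2.imwrite('pics/c3.png',cv2.resize(a,None,fx=6.9,fy=6.9,interpolation=cv2.INTER_CUBIC))
from h import *
a=snap('scene')
e=np.array([.9936,.1127]);n=np.array([.1127,-.9936]);m=np.array([.612,.2649])
for z in(.16,.2,.24):
  print(z,[np.round(proj(a,[*(m+n*k+e*j),z]),1) for k,j in((.212,.105),(.212,-.105),(.012,.105),(0,.115),(-.17,.115))])
E
```

```text
0.16 [array([349.8, 195.9]), array([284.4, 174.8]), array([369.9, 158.1]), array([374.1, 156.9]), array([388.2, 129.9])]
0.2 [array([351.8, 185.7]), array([284.9, 164.6]), array([372.1, 148.1]), array([376.3, 146.9]), array([390.5, 120.1])]
0.24 [array([353.9, 175. ]), array([285.5, 154.1]), array([374.4, 137.6]), array([378.7, 136.4]), array([393. , 109.9])]
```

View pics/c3.png

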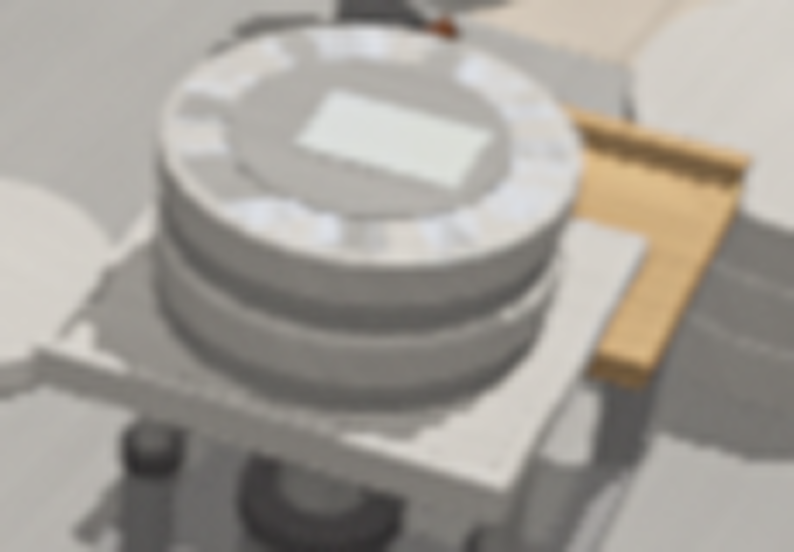

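The enlarged scene shows the platform's front corner at (352.8,175.6), its left corner at (285.1,155.3) and the deck's near corner at (372.4,157.5). That puts the ram at about +78 mm. I'll move above the knob now.

send_rows --motion '[{"x": 3.7, "y": -2.3, "z": 0, "rx": 0, "ry": 0, "rz": -0.136, "jaw": 5}, {"x": 4.0, "y": -1.8, "z": 0, "rx": 0, "ry": 0, "rz": -0.136, "jaw": 5}, {"x": 4.2, "y": -1.2, "z": 0, "rx": 0, "ry": 0, "rz": -0.136, "jaw": 5}, {"x": 4.3, "y": -0.7, "z": 0, "rx": 0, "ry": 0, "rz": -0.136, "jaw": 5}, {"x": 4.4, "y": 0, "z": 0, "rx": 0, "ry": 0, "rz": -0.136, "jaw": 5}]'

```text
clock: 0.8
tool_pos: [0.3713, -0.3947, 0.2499]
eef_rot: [0.856, 0.518, -0.0, 0.0]
contact_force: [-0.0, -0.3, 0.0]
opening: 0.583
finger_force: 0.0
```

send_rows --motion '[{"x": 4.4, "y": 0.5, "z": 0, "rx": 0, "ry": 0, "rz": -0.136, "jaw": 5}, {"x": 4.2, "y": 1.1, "z": 0, "rx": 0, "ry": 0, "rz": -0.136, "jaw": 5}, {"x": 4.0, "y": 1.7, "z": 0, "rx": 0, "ry": 0, "rz": -0.136, "jaw": 5}, {"x": 3.8, "y": 2.2, "z": 0, "rx": 0, "ry": 0, "rz": -0.136, "jaw": 5}, {"x": 3.4, "y": 2.7, "z": 0, "rx": 0, "ry": 0, "rz": -0.136, "jaw": 5}]'

```text
clock: 1.3
tool_pos: [0.4966, -0.2155, 0.2499]
eef_rot: [0.634, 0.773, -0.0, 0.0]
contact_force: [1.1, -1.6, -0.1]
opening: 0.567
finger_force: 0.0
```

```bash
cat >> h.py <<'E'
from scipy.spatial.transform import Rotation as Rn
np.set_printoptions(precision=4,suppress=True)
K0=np.array([.550,-.1393]); H0=np.array([.5405,-.0597])
def go(t):
    s=get_state();R=Rn.from_quat(s['eef_rot']).as_matrix()
    print('t',round(s['clock'],2),'pos',s['tool_pos'],'F',s['contact_force'],'open',round(s['opening'],3))
    print('tool y ang',np.degrees(np.arctan2(R[1,1],R[0,1])).round(1),'tilt',R[:,2],'dcm',(R.T@(np.array(t)-s['tool_pos'])*100).round(2))
E
python3 -c "
from h import *
go([*K0,.25]); snap('wrist','w1')"
```

```text
t 1.3 pos [ 0.4966 -0.2155  0.2499] F [ 1.1467 -1.5839 -0.1449] open 0.567
tool y ang 11.3 tilt [ 0.0003 -0.0004 -1.    ] dcm [ 6.42  6.73 -0.01]
```

View pics/w1.png

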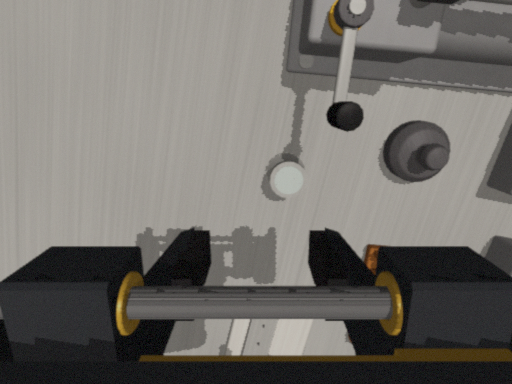

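The wrist view shows the knob at (346,115), the hub top at (356,7) and the loupe at (288,179), with the jaws clear of all three. I'll compute the knob from this view and the moves from there.

```bash
python3 -c "
from h import *
w=snap('wrist');print(onz(w,346,115,.14),onz(w,356,7,.119)); go([*K0,.25])"
```

```text
[ 0.5553 -0.1321  0.14  ] [ 0.546  -0.0533  0.119 ]
t 1.4 pos [ 0.5    -0.2098  0.2505] F [-0.1722  0.4544 -0.3748] open 0.567
tool y ang 11.7 tilt [ 0.0051  0.0047 -1.    ] dcm [5.89 6.33 0.11]
```

send_rows --motion '[{"x": 2.9, "y": 3.1, "z": 0, "rx": 0, "ry": 0, "rz": 0, "jaw": 5}, {"x": 2.9, "y": 3.1, "z": 0, "rx": 0, "ry": 0, "rz": 0, "jaw": 5}, {"x": 0, "y": 0, "z": 2, "rx": 0, "ry": 0, "rz": 0, "jaw": 5}, {"x": 0, "y": 0, "z": 3, "rx": 0, "ry": 0, "rz": 0, "jaw": 5}, {"x": 0, "y": 0, "z": 0, "rx": 0, "ry": 0, "rz": 0, "jaw": 5}]'

```text
clock: 1.9
tool_pos: [0.5428, -0.1487, 0.1967]
eef_rot: [0.636, 0.771, -0.002, -0.003]
contact_force: [-1.0, 0.0, -0.2]
opening: 0.565
finger_force: 0.0
```

```bash
python3 -c "
from h import *
go([.551,-.139,.131]); snap('wrist','w2');w=snap('wrist')
m=(cv2.cvtColor(w['img'],cv2.COLOR_RGB2GRAY)<30).astype('u1')
n,_,st,c=cv2.connectedComponentsWithStats(m);print([(st[i],c[i]) for i in range(1,n) if st[i][4]>150]);print('pred',proj(w,[.551,-.139,.149]))"
```

```text
t 1.9 pos [ 0.5428 -0.1487  0.1967] F [-0.9595  0.0026 -0.2456] open 0.565
tool y ang 11.0 tilt [-0.0073  0.0001 -1.    ] dcm [0.78 1.03 6.56]
[(array([254, 185,  30,  24, 345], dtype=int32), array([267.3681, 193.7188])), (array([    0,   230,   512,   154, 17274], dtype=int32), array([193.52  , 332.8717])), (array([ 309,  230,  203,  125, 7412], dtype=int32), array([389.4938, 279.8855]))]
pred (np.float64(272.3155944131769), np.float64(207.06438574687505))
```

View pics/w2.png

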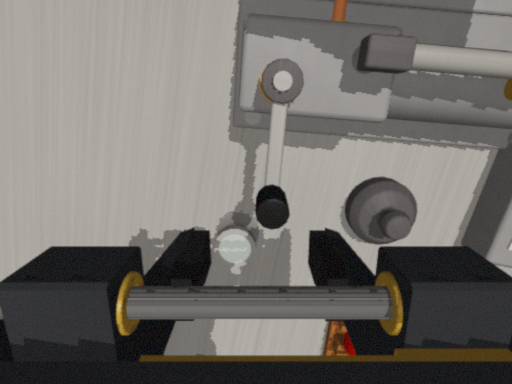

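The knob top is at (272,210), between the jaws, and matches the predicted (272,207). I'll shift by the remainder and then go down.

send_rows --motion '[{"x": 0.7, "y": 1.0, "z": 1.5, "rx": 0, "ry": 0, "rz": 0, "jaw": 4}, {"x": 0, "y": 0, "z": 2, "rx": 0, "ry": 0, "rz": 0, "jaw": 4}, {"x": 0, "y": 0, "z": 2, "rx": 0, "ry": 0, "rz": 0, "jaw": 4}, {"x": 0, "y": 0, "z": 1.0, "rx": 0, "ry": 0, "rz": 0, "jaw": 4}, {"x": 0, "y": 0, "z": 0, "rx": 0, "ry": 0, "rz": 0, "jaw": 4}]'

```text
clock: 2.5
tool_pos: [0.5538, -0.139, 0.1338]
eef_rot: [0.636, 0.772, -0.0, -0.001]
contact_force: [-0.3, 0.2, 0.1]
opening: 0.451
finger_force: 0.0
```

```bash
cat >> h.py <<'E'
E2=np.array([.9936,.1127]);N2=np.array([.1127,-.9936]);M2=np.array([.612,.2649])
def track():
    s=snapshot('scene');g=cv2.cvtColor(s['img'],cv2.COLOR_RGB2GRAY)
    r=cv2.cvtColor(cv2.imread('pics/scene1.png'),cv2.COLOR_BGR2GRAY)
    x0,y0,x1,y1=303,108,366,146
    m=cv2.matchTemplate(g[100:190,290:380],r[y0:y1,x0:x1],cv2.TM_CCOEFF_NORMED)
    _,v,_,(i,j)=cv2.minMaxLoc(m)
    def sub(a): return (a[0]-a[2])/(2*(a[0]-2*a[1]+a[2]))
    fj=j+(sub(m[j-1:j+2,i]) if 0<j<m.shape[0]-1 else 0)
    dv=fj+100-y0; p=M2+N2*.112; z0=.238+.081
    zs=np.linspace(z0-.1,z0+.005,200); vs=[proj(s,[*p,z])[1] for z in zs]
    v0=proj(s,[*p,z0])[1]
    drop=z0-np.interp(dv,(np.array(vs)-v0)[::-1],zs[::-1])
    print('score',round(v,3),'drop mm',round(drop*1000,2)); return s
E
python3 -c "
from h import *
go([.551,-.1393,.131]); track();track()"
```

```text
t 2.5 pos [ 0.5538 -0.139   0.1338] F [-0.2711  0.2177  0.0889] open 0.451
tool y ang 11.0 tilt [-0.0014  0.0003 -1.    ] dcm [ 0.02 -0.28  0.28]
score 0.977 drop mm 0.13
score 0.977 drop mm 0.13
```

send_rows --motion '[{"x": 0, "y": -0.2, "z": 0.2, "rx": 0, "ry": 0, "rz": 0, "jaw": 3.2}, {"x": 0, "y": 0, "z": 0, "rx": 0, "ry": 0, "rz": 0, "jaw": 2.6}, {"x": 0, "y": 0, "z": 0, "rx": 0, "ry": 0, "rz": 0, "jaw": 2.6}, {"x": 0, "y": 0, "z": 0, "rx": 0, "ry": 0, "rz": 0, "jaw": 2.6}, {"x": 0, "y": 0, "z": 0, "rx": 0, "ry": 0, "rz": 0, "jaw": 2.6}]' --grip_force 5

```text
clock: 3.1
tool_pos: [0.5515, -0.1401, 0.1328]
eef_rot: [0.636, 0.772, -0.001, -0.0]
contact_force: [-3.1, -1.2, 1.4]
opening: 0.296
finger_force: 1.3
```

```bash
python3 -c "
from h import *
go([.551,-.1393,.131]); track()"
```

```text
t 3.1 pos [ 0.5515 -0.1401  0.1328] F [-3.1395 -1.178   1.4393] open 0.296
tool y ang 11.0 tilt [-0.001  -0.0006 -1.    ] dcm [ 0.09 -0.03  0.18]
score 0.966 drop mm 0.1
```

The -x finger touches the knob with about 3 N and the ram hasn't moved. I'll open in small steps and track the platform after each.

send_rows --motion '[{"x": 0, "y": 0.15, "z": 0, "rx": 0, "ry": 0, "rz": 0, "jaw": 2.6}, {"x": 0, "y": 0.15, "z": 0, "rx": 0, "ry": 0, "rz": 0, "jaw": 2.6}, {"x": 0, "y": 0.15, "z": 0, "rx": 0, "ry": 0, "rz": 0, "jaw": 2.6}, {"x": 0, "y": 0.15, "z": 0, "rx": 0, "ry": 0, "rz": 0, "jaw": 2.6}, {"x": 0, "y": 0, "z": 0, "rx": 0, "ry": 0, "rz": 0, "jaw": 2.6}]'

```text
clock: 3.65
tool_pos: [0.5581, -0.1389, 0.1326]
eef_rot: [0.636, 0.772, -0.0, 0.0]
contact_force: [-2.8, -2.1, -0.4]
opening: 0.293
finger_force: 1.4
```

```bash
python3 -c "
from h import *
go([.551,-.1393,.131]); track()"
```

```text
t 3.65 pos [ 0.5581 -0.1389  0.1326] F [-2.7971 -2.1054 -0.3823] open 0.293
tool y ang 11.0 tilt [ 0.     -0.0004 -1.    ] dcm [ 0.1  -0.7   0.16]
score 0.97 drop mm 0.08
```

send_rows --motion '[{"x": 0, "y": 0.15, "z": 0, "rx": 0, "ry": 0, "rz": -0.018, "jaw": 2.6}, {"x": 0, "y": 0.15, "z": 0, "rx": 0, "ry": 0, "rz": -0.018, "jaw": 2.6}, {"x": 0, "y": 0.1, "z": 0, "rx": 0, "ry": 0, "rz": -0.012, "jaw": 2.6}, {"x": 0, "y": 0, "z": 0, "rx": 0, "ry": 0, "rz": 0, "jaw": 2.6}, {"x": 0, "y": 0, "z": 0, "rx": 0, "ry": 0, "rz": 0, "jaw": 2.6}]'

```text
clock: 4.2
tool_pos: [0.5621, -0.1377, 0.1327]
eef_rot: [0.617, 0.787, 0.0, 0.0]
contact_force: [-2.3, -3.4, -1.5]
opening: 0.295
finger_force: 1.4
```

```bash
python3 -c "
from h import *
go([.551,-.1393,.131]); track()"
```

```text
t 4.2 pos [ 0.5621 -0.1377  0.1327] F [-2.3208 -3.3777 -1.4876] open 0.295
tool y ang 13.7 tilt [ 0.0004  0.0002 -1.    ] dcm [ 0.11 -1.11  0.17]
score 0.939 drop mm 0.39
```

send_rows --motion '[{"x": 0, "y": 0.1, "z": 0, "rx": 0, "ry": 0, "rz": -0.012, "jaw": 2.6}, {"x": 0, "y": 0, "z": 0, "rx": 0, "ry": 0, "rz": 0, "jaw": 2.6}, {"x": 0, "y": 0, "z": 0, "rx": 0, "ry": 0, "rz": 0, "jaw": 2.6}, {"x": 0, "y": 0, "z": 0, "rx": 0, "ry": 0, "rz": 0, "jaw": 2.6}, {"x": 0, "y": 0, "z": 0, "rx": 0, "ry": 0, "rz": 0, "jaw": 2.6}]'

```text
clock: 4.75
tool_pos: [0.5628, -0.1374, 0.1327]
eef_rot: [0.613, 0.79, 0.0, -0.0]
contact_force: [-1.4, -1.2, -1.6]
opening: 0.298
finger_force: 1.5
```

```bash
python3 -c "
from h import *
go([.551,-.1393,.131]); track()"
```

```text
t 4.75 pos [ 0.5628 -0.1374  0.1327] F [-1.4182 -1.2171 -1.5937] open 0.298
tool y ang 14.4 tilt [ 0.      0.0001 -1.    ] dcm [ 0.11 -1.19  0.17]
score 0.966 drop mm 0.09
```

send_rows --motion '[{"x": 0, "y": 0.15, "z": 0, "rx": 0, "ry": 0, "rz": -0.018, "jaw": 2.6}, {"x": 0, "y": 0.15, "z": 0, "rx": 0, "ry": 0, "rz": -0.018, "jaw": 2.6}, {"x": 0, "y": 0.1, "z": 0, "rx": 0, "ry": 0, "rz": -0.012, "jaw": 2.6}, {"x": 0, "y": 0, "z": 0, "rx": 0, "ry": 0, "rz": 0, "jaw": 2.6}, {"x": 0, "y": 0, "z": 0, "rx": 0, "ry": 0, "rz": 0, "jaw": 2.6}]'

```text
clock: 5.3
tool_pos: [0.567, -0.1361, 0.1327]
eef_rot: [0.593, 0.805, 0.0, 0.0]
contact_force: [-2.2, -0.7, -1.2]
opening: 0.295
finger_force: 1.3
```

```bash
python3 -c "
from h import *
go([.551,-.1393,.131]); track()"
```

```text
t 5.3 pos [ 0.567  -0.1361  0.1327] F [-2.2371 -0.7055 -1.1568] open 0.295
tool y ang 17.2 tilt [ 0.0006  0.0005 -1.    ] dcm [ 0.17 -1.62  0.17]
score 0.97 drop mm 0.15
```

send_rows --motion '[{"x": 0, "y": 0.15, "z": 0, "rx": 0, "ry": 0, "rz": -0.018, "jaw": 2.6}, {"x": 0, "y": 0.15, "z": 0, "rx": 0, "ry": 0, "rz": -0.018, "jaw": 2.6}, {"x": 0, "y": 0.15, "z": 0, "rx": 0, "ry": 0, "rz": -0.018, "jaw": 2.6}, {"x": 0, "y": 0, "z": 0, "rx": 0, "ry": 0, "rz": 0, "jaw": 2.6}, {"x": 0, "y": 0, "z": 0, "rx": 0, "ry": 0, "rz": 0, "jaw": 2.6}]'

```text
clock: 5.85
tool_pos: [0.5712, -0.1346, 0.1327]
eef_rot: [0.571, 0.821, 0.0, 0.0]
contact_force: [-2.6, -0.6, -1.8]
opening: 0.295
finger_force: 1.3
```

```bash
python3 -c "
from h import *
go([.551,-.1393,.131]); track()"
```

```text
t 5.85 pos [ 0.5712 -0.1346  0.1327] F [-2.6214 -0.5648 -1.8394] open 0.295
tool y ang 20.3 tilt [ 0.0005  0.0006 -1.    ] dcm [ 0.26 -2.06  0.17]
score 0.974 drop mm 0.28
```

send_rows --motion '[{"x": 0, "y": 0.15, "z": 0, "rx": 0, "ry": 0, "rz": -0.018, "jaw": 2.6}, {"x": 0, "y": 0.15, "z": 0, "rx": 0, "ry": 0, "rz": -0.018, "jaw": 2.6}, {"x": 0, "y": 0, "z": 0, "rx": 0, "ry": 0, "rz": 0, "jaw": 2.6}, {"x": 0, "y": 0, "z": 0, "rx": 0, "ry": 0, "rz": 0, "jaw": 2.6}, {"x": 0, "y": 0, "z": 0, "rx": 0, "ry": 0, "rz": 0, "jaw": 2.6}]'

```text
clock: 6.4
tool_pos: [0.5741, -0.1339, 0.1328]
eef_rot: [0.557, 0.831, 0.0, 0.0]
contact_force: [-3.0, 0.1, -0.2]
opening: 0.293
finger_force: 1.3
```

```bash
python3 -c "
from h import *
go([.551,-.1393,.131]); track()"
```

```text
t 6.4 pos [ 0.5741 -0.1339  0.1328] F [-3.0168  0.0674 -0.2027] open 0.293
tool y ang 22.3 tilt [ 0.0007  0.0001 -1.    ] dcm [ 0.38 -2.34  0.18]
score 0.929 drop mm 0.47
```

send_rows --motion '[{"x": 0, "y": 0.15, "z": 0, "rx": 0, "ry": 0, "rz": -0.018, "jaw": 2.6}, {"x": 0, "y": 0.1, "z": 0, "rx": 0, "ry": 0, "rz": -0.012, "jaw": 2.6}, {"x": 0, "y": 0, "z": 0, "rx": 0, "ry": 0, "rz": 0, "jaw": 2.6}, {"x": 0, "y": 0, "z": 0, "rx": 0, "ry": 0, "rz": 0, "jaw": 2.6}, {"x": 0, "y": 0, "z": 0, "rx": 0, "ry": 0, "rz": 0, "jaw": 2.6}]'

```text
clock: 6.95
tool_pos: [0.5762, -0.133, 0.1328]
eef_rot: [0.544, 0.839, 0.0, 0.0]
contact_force: [-3.5, 0.1, 0.0]
opening: 0.295
finger_force: 1.5
```

```bash
python3 -c "
from h import *
go([.551,-.1393,.131]); track()"
```

```text
t 6.95 pos [ 0.5762 -0.133   0.1328] F [-3.4979  0.0744  0.0467] open 0.295
tool y ang 24.1 tilt [ 0.0004 -0.     -1.    ] dcm [ 0.45 -2.56  0.18]
score 0.911 drop mm 5.05
```

It is sinking now. I'll hold here and measure the rate.

send_rows --motion '[{"x": 0, "y": 0, "z": 0, "rx": 0, "ry": 0, "rz": 0, "jaw": 2.6}, {"x": 0, "y": 0, "z": 0, "rx": 0, "ry": 0, "rz": 0, "jaw": 2.6}, {"x": 0, "y": 0, "z": 0, "rx": 0, "ry": 0, "rz": 0, "jaw": 2.6}, {"x": 0, "y": 0, "z": 0, "rx": 0, "ry": 0, "rz": 0, "jaw": 2.6}, {"x": 0, "y": 0, "z": 0, "rx": 0, "ry": 0, "rz": 0, "jaw": 2.6}]'

```text
clock: 7.5
tool_pos: [0.5762, -0.133, 0.1328]
eef_rot: [0.544, 0.839, 0.0, 0.0]
contact_force: [-3.6, 1.0, 0.8]
opening: 0.295
finger_force: 1.4
```

```bash
python3 -c "
from h import *
go([.551,-.1393,.131]); track()"
```

```text
t 7.5 pos [ 0.5762 -0.133   0.1328] F [-3.6246  1.0003  0.8275] open 0.295
tool y ang 24.1 tilt [ 0.0003 -0.     -1.    ] dcm [ 0.45 -2.56  0.18]
score 0.927 drop mm 10.93
```

send_rows --motion '[{"x": 0, "y": 0, "z": 0, "rx": 0, "ry": 0, "rz": 0, "jaw": 2.6}, {"x": 0, "y": 0, "z": 0, "rx": 0, "ry": 0, "rz": 0, "jaw": 2.6}, {"x": 0, "y": 0, "z": 0, "rx": 0, "ry": 0, "rz": 0, "jaw": 2.6}, {"x": 0, "y": 0, "z": 0, "rx": 0, "ry": 0, "rz": 0, "jaw": 2.6}, {"x": 0, "y": 0, "z": 0, "rx": 0, "ry": 0, "rz": 0, "jaw": 2.6}]'

```text
clock: 8.05
tool_pos: [0.5762, -0.133, 0.1328]
eef_rot: [0.544, 0.839, 0.0, 0.0]
contact_force: [-3.1, 0.8, 0.9]
opening: 0.295
finger_force: 1.2
```

send_rows --motion '[{"x": 0, "y": 0, "z": 0, "rx": 0, "ry": 0, "rz": 0, "jaw": 2.6}, {"x": 0, "y": 0, "z": 0, "rx": 0, "ry": 0, "rz": 0, "jaw": 2.6}, {"x": 0, "y": 0, "z": 0, "rx": 0, "ry": 0, "rz": 0, "jaw": 2.6}, {"x": 0, "y": 0, "z": 0, "rx": 0, "ry": 0, "rz": 0, "jaw": 2.6}, {"x": 0, "y": 0, "z": 0, "rx": 0, "ry": 0, "rz": 0, "jaw": 2.6}]'

```text
clock: 8.55
tool_pos: [0.5762, -0.1331, 0.1328]
eef_rot: [0.544, 0.839, 0.0, 0.0]
contact_force: [-1.7, 1.0, 1.1]
opening: 0.297
finger_force: 1.0
```

```bash
python3 -c "
from h import *
go([.551,-.1393,.131]); s=track()
cv2.imwrite('pics/s2.png',s['img'][:,:,::-1])"
```

```text
t 8.55 pos [ 0.5762 -0.1331  0.1328] F [-1.7445  1.0229  1.0786] open 0.297
tool y ang 24.1 tilt [ 0.0003 -0.0001 -1.    ] dcm [ 0.46 -2.55  0.18]
score 0.85 drop mm 21.13
```

send_rows --motion '[{"x": 0, "y": 0, "z": 0, "rx": 0, "ry": 0, "rz": 0, "jaw": 2.6}, {"x": 0, "y": 0, "z": 0, "rx": 0, "ry": 0, "rz": 0, "jaw": 2.6}, {"x": 0, "y": 0, "z": 0, "rx": 0, "ry": 0, "rz": 0, "jaw": 2.6}, {"x": 0, "y": 0, "z": 0, "rx": 0, "ry": 0, "rz": 0, "jaw": 2.6}, {"x": 0, "y": 0, "z": 0, "rx": 0, "ry": 0, "rz": 0, "jaw": 2.6}]'

```text
clock: 9.1
tool_pos: [0.5762, -0.133, 0.1327]
eef_rot: [0.544, 0.839, 0.0, 0.0]
contact_force: [-1.7, 0.7, 0.3]
opening: 0.295
finger_force: 0.9
```

send_rows --motion '[{"x": 0, "y": 0, "z": 0, "rx": 0, "ry": 0, "rz": 0, "jaw": 2.6}, {"x": 0, "y": 0, "z": 0, "rx": 0, "ry": 0, "rz": 0, "jaw": 2.6}, {"x": 0, "y": 0, "z": 0, "rx": 0, "ry": 0, "rz": 0, "jaw": 2.6}, {"x": 0, "y": 0, "z": 0, "rx": 0, "ry": 0, "rz": 0, "jaw": 2.6}, {"x": 0, "y": 0, "z": 0, "rx": 0, "ry": 0, "rz": 0, "jaw": 2.6}]'

```text
clock: 9.6
tool_pos: [0.5762, -0.133, 0.1328]
eef_rot: [0.544, 0.839, 0.0, 0.0]
contact_force: [-1.5, 0.9, -0.0]
opening: 0.29
finger_force: 0.8
```

send_rows --motion '[{"x": 0, "y": 0, "z": 0, "rx": 0, "ry": 0, "rz": 0, "jaw": 2.6}, {"x": 0, "y": 0, "z": 0, "rx": 0, "ry": 0, "rz": 0, "jaw": 2.6}, {"x": 0, "y": 0, "z": 0, "rx": 0, "ry": 0, "rz": 0, "jaw": 2.6}, {"x": 0, "y": 0, "z": 0, "rx": 0, "ry": 0, "rz": 0, "jaw": 2.6}, {"x": 0, "y": 0, "z": 0, "rx": 0, "ry": 0, "rz": 0, "jaw": 2.6}]'

```text
clock: 10.1
tool_pos: [0.5762, -0.133, 0.1328]
eef_rot: [0.544, 0.839, 0.0, 0.0]
contact_force: [-2.6, 0.2, 1.5]
opening: 0.294
finger_force: 0.7
```

```bash
python3 -c "
from h import *
go([.551,-.1393,.131]); s=track()
cv2.imwrite('pics/s3.png',s['img'][:,:,::-1])"
```

```text
t 10.1 pos [ 0.5762 -0.133   0.1328] F [-2.6106  0.2144  1.546 ] open 0.294
tool y ang 24.1 tilt [ 0.0002 -0.0001 -1.    ] dcm [ 0.45 -2.55  0.18]
score 0.851 drop mm 35.89
```

send_rows --motion '[{"x": 0, "y": 0, "z": 0, "rx": 0, "ry": 0, "rz": 0, "jaw": 2.6}, {"x": 0, "y": 0, "z": 0, "rx": 0, "ry": 0, "rz": 0, "jaw": 2.6}, {"x": 0, "y": 0, "z": 0, "rx": 0, "ry": 0, "rz": 0, "jaw": 2.6}, {"x": 0, "y": 0, "z": 0, "rx": 0, "ry": 0, "rz": 0, "jaw": 2.6}, {"x": 0, "y": 0, "z": 0, "rx": 0, "ry": 0, "rz": 0, "jaw": 2.6}]'

```text
clock: 10.65
tool_pos: [0.5762, -0.133, 0.1327]
eef_rot: [0.544, 0.839, 0.0, 0.0]
contact_force: [-0.7, 0.6, 0.1]
opening: 0.297
finger_force: 0.5
```

send_rows --motion '[{"x": 0, "y": 0, "z": 0, "rx": 0, "ry": 0, "rz": 0, "jaw": 2.6}, {"x": 0, "y": 0, "z": 0, "rx": 0, "ry": 0, "rz": 0, "jaw": 2.6}, {"x": 0, "y": -0.1, "z": 0, "rx": 0, "ry": 0, "rz": 0, "jaw": 2.6}, {"x": 0, "y": -0.1, "z": 0, "rx": 0, "ry": 0, "rz": 0, "jaw": 2.6}, {"x": 0, "y": -0.1, "z": 0, "rx": 0, "ry": 0, "rz": 0, "jaw": 2.6}]'

```text
clock: 11.15
tool_pos: [0.5736, -0.1343, 0.1328]
eef_rot: [0.544, 0.839, 0.0, 0.0]
contact_force: [-0.3, 0.1, -0.2]
opening: 0.298
finger_force: 0.0
```

```bash
python3 -c "
from h import *
go([.551,-.1393,.131]); s=track()"
```

```text
t 11.15 pos [ 0.5736 -0.1343  0.1328] F [-0.2878  0.1325 -0.2221] open 0.298
tool y ang 24.1 tilt [ 0.0007 -0.     -1.    ] dcm [ 0.46 -2.26  0.18]
score 0.798 drop mm 45.89
```

send_rows --motion '[{"x": 0, "y": -0.1, "z": 0, "rx": 0, "ry": 0, "rz": 0, "jaw": 2.6}, {"x": 0, "y": -0.1, "z": 0, "rx": 0, "ry": 0, "rz": 0, "jaw": 2.6}, {"x": 0, "y": -0.1, "z": 0, "rx": 0, "ry": 0, "rz": 0, "jaw": 2.6}, {"x": 0, "y": -0.1, "z": 0, "rx": 0, "ry": 0, "rz": 0, "jaw": 2.6}, {"x": 0, "y": 0, "z": 0, "rx": 0, "ry": 0, "rz": 0, "jaw": 2.6}]'

```text
clock: 11.7
tool_pos: [0.5719, -0.1349, 0.133]
eef_rot: [0.544, 0.839, 0.002, 0.002]
contact_force: [5.3, 2.8, -4.6]
opening: 0.298
finger_force: 2.9
```

```bash
python3 -c "
from h import *
go([.551,-.1393,.131]); s=track()"
```

```text
t 11.7 pos [ 0.5719 -0.1349  0.133 ] F [ 5.2984  2.7591 -4.6237] open 0.298
tool y ang 24.1 tilt [ 0.0048  0.0018 -1.    ] dcm [ 0.45 -2.09  0.19]
score 0.843 drop mm 51.88
```

send_rows --motion '[{"x": 0, "y": -0.1, "z": 0, "rx": 0, "ry": 0, "rz": 0, "jaw": 2.6}, {"x": 0, "y": -0.1, "z": 0, "rx": 0, "ry": 0, "rz": 0, "jaw": 2.6}, {"x": 0, "y": -0.1, "z": 0, "rx": 0, "ry": 0, "rz": 0, "jaw": 2.6}, {"x": 0, "y": 0, "z": 0, "rx": 0, "ry": 0, "rz": 0, "jaw": 2.6}, {"x": 0, "y": 0, "z": 0, "rx": 0, "ry": 0, "rz": 0, "jaw": 2.6}]'

```text
clock: 12.25
tool_pos: [0.5695, -0.1364, 0.133]
eef_rot: [0.544, 0.839, 0.002, 0.002]
contact_force: [5.6, 1.4, -4.4]
opening: 0.295
finger_force: 3.1
```

```bash
python3 -c "
from h import *
go([.551,-.1393,.131]); s=track()"
```

```text
t 12.25 pos [ 0.5695 -0.1364  0.133 ] F [ 5.6463  1.394  -4.4291] open 0.295
tool y ang 24.1 tilt [ 0.0053  0.0014 -1.    ] dcm [ 0.49 -1.81  0.19]
score 0.856 drop mm 52.64
```

send_rows --motion '[{"x": 0, "y": 0, "z": 0, "rx": 0, "ry": 0, "rz": 0, "jaw": 2.6}, {"x": 0, "y": 0, "z": 0, "rx": 0, "ry": 0, "rz": 0, "jaw": 2.6}, {"x": 0, "y": 0, "z": 0, "rx": 0, "ry": 0, "rz": 0, "jaw": 2.6}, {"x": 0, "y": 0, "z": 0, "rx": 0, "ry": 0, "rz": 0, "jaw": 2.6}, {"x": 0, "y": 0, "z": 0, "rx": 0, "ry": 0, "rz": 0, "jaw": 2.6}]'

```text
clock: 12.8
tool_pos: [0.5695, -0.1364, 0.133]
eef_rot: [0.544, 0.839, 0.002, 0.002]
contact_force: [5.7, 1.1, -5.6]
opening: 0.292
finger_force: 3.1
```

```bash
python3 -c "
from h import *
go([.551,-.1393,.131]); s=track()
cv2.imwrite('pics/s4.png',s['img'][:,:,::-1]); a=s['img'][115:205,275:395,::-1]
cv2.imwrite('pics/c4.png',cv2.resize(a,None,fx=6.6,fy=6.6,interpolation=cv2.INTER_CUBIC))"
```

```text
t 12.8 pos [ 0.5695 -0.1364  0.133 ] F [ 5.7113  1.1172 -5.6418] open 0.292
tool y ang 24.1 tilt [ 0.0053  0.0014 -1.    ] dcm [ 0.49 -1.81  0.19]
score 0.845 drop mm 52.61
```

View pics/c4.png

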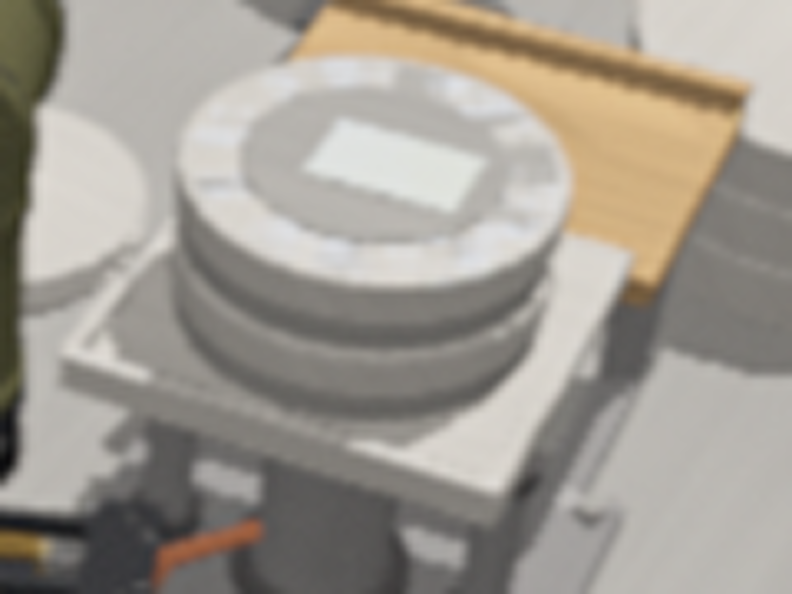

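The sinking has stopped at about 26 mm above the deck: front corner at (350.4,189.3), far corner at (370.4,152.8), deck corner at (372,157.8). I'll re-crack the valve less than before.

send_rows --motion '[{"x": 0, "y": 0.2, "z": 0, "rx": 0, "ry": 0, "rz": 0, "jaw": 2.6}, {"x": 0, "y": 0.2, "z": 0, "rx": 0, "ry": 0, "rz": 0, "jaw": 2.6}, {"x": 0, "y": 0.2, "z": 0, "rx": 0, "ry": 0, "rz": 0, "jaw": 2.6}, {"x": 0, "y": 0.15, "z": 0, "rx": 0, "ry": 0, "rz": 0, "jaw": 2.6}, {"x": 0, "y": 0, "z": 0, "rx": 0, "ry": 0, "rz": 0, "jaw": 2.6}]'

```text
clock: 13.35
tool_pos: [0.5732, -0.1342, 0.1326]
eef_rot: [0.544, 0.839, -0.001, -0.0]
contact_force: [-0.9, 0.4, -0.3]
opening: 0.295
finger_force: 0.3
```

send_rows --motion '[{"x": 0, "y": 0, "z": 0, "rx": 0, "ry": 0, "rz": 0, "jaw": 2.6}, {"x": 0, "y": 0, "z": 0, "rx": 0, "ry": 0, "rz": 0, "jaw": 2.6}, {"x": 0, "y": 0, "z": 0, "rx": 0, "ry": 0, "rz": 0, "jaw": 2.6}, {"x": 0, "y": 0, "z": 0, "rx": 0, "ry": 0, "rz": 0, "jaw": 2.6}, {"x": 0, "y": 0, "z": 0, "rx": 0, "ry": 0, "rz": 0, "jaw": 2.6}]'

```text
clock: 13.85
tool_pos: [0.5733, -0.1342, 0.1326]
eef_rot: [0.544, 0.839, -0.0, -0.0]
contact_force: [-2.5, 0.1, 0.2]
opening: 0.3
finger_force: 1.0
```

```bash
python3 -c "
from h import *
go([.5762,-.133,.131]); s=track()"
```

```text
t 13.85 pos [ 0.5733 -0.1342  0.1326] F [-2.5228  0.1347  0.2392] open 0.3
tool y ang 24.1 tilt [-0.001  -0.0002 -1.    ] dcm [-0.01  0.31  0.16]
score 0.85 drop mm 52.68
```

send_rows --motion '[{"x": 0, "y": 0.15, "z": 0, "rx": 0, "ry": 0, "rz": 0, "jaw": 2.6}, {"x": 0, "y": 0, "z": 0, "rx": 0, "ry": 0, "rz": 0, "jaw": 2.6}, {"x": 0, "y": 0, "z": 0, "rx": 0, "ry": 0, "rz": 0, "jaw": 2.6}, {"x": 0, "y": 0, "z": 0, "rx": 0, "ry": 0, "rz": 0, "jaw": 2.6}, {"x": 0, "y": 0, "z": 0, "rx": 0, "ry": 0, "rz": 0, "jaw": 2.6}]'

```text
clock: 14.4
tool_pos: [0.5749, -0.1336, 0.1326]
eef_rot: [0.544, 0.839, -0.0, -0.0]
contact_force: [-3.2, -1.5, -1.4]
opening: 0.296
finger_force: 1.9
```

```bash
python3 -c "
from h import *
go([.5762,-.133,.131]); s=track()"
```

```text
t 14.4 pos [ 0.5749 -0.1336  0.1326] F [-3.1873 -1.4727 -1.3513] open 0.296
tool y ang 24.1 tilt [-0.0005 -0.0003 -1.    ] dcm [0.   0.15 0.16]
score 0.846 drop mm 52.75
```

send_rows --motion '[{"x": 0, "y": 0.05, "z": 0, "rx": 0, "ry": 0, "rz": 0, "jaw": 2.6}, {"x": 0, "y": 0, "z": 0, "rx": 0, "ry": 0, "rz": 0, "jaw": 2.6}, {"x": 0, "y": 0, "z": 0, "rx": 0, "ry": 0, "rz": 0, "jaw": 2.6}, {"x": 0, "y": 0, "z": 0, "rx": 0, "ry": 0, "rz": 0, "jaw": 2.6}, {"x": 0, "y": 0, "z": 0, "rx": 0, "ry": 0, "rz": 0, "jaw": 2.6}]'

```text
clock: 14.95
tool_pos: [0.5756, -0.1334, 0.1326]
eef_rot: [0.544, 0.839, -0.0, 0.0]
contact_force: [-2.7, -2.3, -1.0]
opening: 0.297
finger_force: 1.9
```

```bash
python3 -c "
from h import *
go([.5762,-.133,.131]); s=track()"
```

```text
t 14.95 pos [ 0.5756 -0.1334  0.1326] F [-2.739  -2.3227 -0.9508] open 0.297
tool y ang 24.1 tilt [-0.0001 -0.0002 -1.    ] dcm [0.01 0.07 0.16]
score 0.847 drop mm 55.66
```

send_rows --motion '[{"x": 0, "y": 0, "z": 0, "rx": 0, "ry": 0, "rz": 0, "jaw": 2.6}, {"x": 0, "y": 0, "z": 0, "rx": 0, "ry": 0, "rz": 0, "jaw": 2.6}, {"x": 0, "y": 0, "z": 0, "rx": 0, "ry": 0, "rz": 0, "jaw": 2.6}, {"x": 0, "y": 0, "z": 0, "rx": 0, "ry": 0, "rz": 0, "jaw": 2.6}, {"x": 0, "y": 0, "z": 0, "rx": 0, "ry": 0, "rz": 0, "jaw": 2.6}]'

```text
clock: 15.5
tool_pos: [0.5756, -0.1334, 0.1327]
eef_rot: [0.544, 0.839, -0.0, 0.0]
contact_force: [-3.2, -2.5, -2.3]
opening: 0.297
finger_force: 1.9
```

```bash
python3 -c "
from h import *
go([.5762,-.133,.131]); s=track()"
```

```text
t 15.5 pos [ 0.5756 -0.1334  0.1327] F [-3.1997 -2.4668 -2.2755] open 0.297
tool y ang 24.1 tilt [-0.0001 -0.0003 -1.    ] dcm [0.01 0.07 0.17]
score 0.856 drop mm 58.54
```

send_rows --motion '[{"x": 0, "y": 0, "z": 0, "rx": 0, "ry": 0, "rz": 0, "jaw": 2.6}, {"x": 0, "y": 0, "z": 0, "rx": 0, "ry": 0, "rz": 0, "jaw": 2.6}, {"x": 0, "y": 0, "z": 0, "rx": 0, "ry": 0, "rz": 0, "jaw": 2.6}, {"x": 0, "y": 0, "z": 0, "rx": 0, "ry": 0, "rz": 0, "jaw": 2.6}, {"x": 0, "y": 0, "z": 0, "rx": 0, "ry": 0, "rz": 0, "jaw": 2.6}]'

```text
clock: 16.05
tool_pos: [0.5756, -0.1333, 0.1327]
eef_rot: [0.544, 0.839, -0.0, 0.0]
contact_force: [-3.2, -3.0, -2.4]
opening: 0.297
finger_force: 2.0
```

send_rows --motion '[{"x": 0, "y": -0.1, "z": 0, "rx": 0, "ry": 0, "rz": 0, "jaw": 2.6}, {"x": 0, "y": -0.1, "z": 0, "rx": 0, "ry": 0, "rz": 0, "jaw": 2.6}, {"x": 0, "y": -0.1, "z": 0, "rx": 0, "ry": 0, "rz": 0, "jaw": 2.6}, {"x": 0, "y": -0.1, "z": 0, "rx": 0, "ry": 0, "rz": 0, "jaw": 2.6}, {"x": 0, "y": -0.1, "z": 0, "rx": 0, "ry": 0, "rz": 0, "jaw": 2.6}]'

```text
clock: 16.55
tool_pos: [0.5717, -0.1347, 0.1331]
eef_rot: [0.544, 0.839, 0.001, 0.001]
contact_force: [0.9, 0.5, 0.5]
opening: 0.295
finger_force: 0.0
```

```bash
python3 -c "
from h import *
go([.5762,-.133,.131]); s=track()
cv2.imwrite('pics/s5.png',s['img'][:,:,::-1]); a=s['img'][115:205,275:395,::-1]
cv2.imwrite('pics/c5.png',cv2.resize(a,None,fx=6.6,fy=6.6,interpolation=cv2.INTER_CUBIC))"
```

```text
t 16.55 pos [ 0.5717 -0.1347  0.1331] F [0.8927 0.5107 0.4639] open 0.295
tool y ang 24.1 tilt [ 0.0017  0.0007 -1.    ] dcm [-0.03  0.48  0.21]
score 0.862 drop mm 65.86
```

View pics/c5.png

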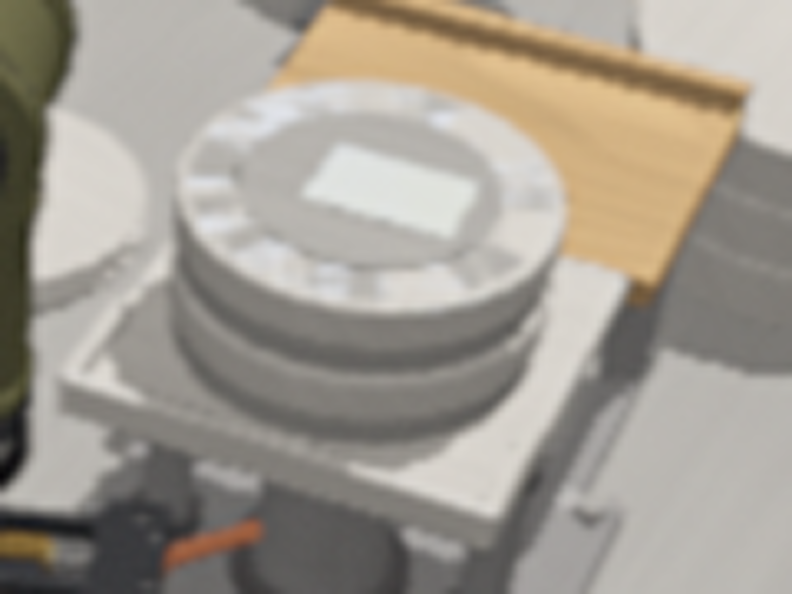

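The far corner is at (370,156.6) and the deck corner at (372,158.1), so about 11 mm remains at 5 mm/s. I'll hold a little longer.

send_rows --motion '[{"x": 0, "y": 0, "z": 0, "rx": 0, "ry": 0, "rz": 0, "jaw": 2.6}, {"x": 0, "y": 0, "z": 0, "rx": 0, "ry": 0, "rz": 0, "jaw": 2.6}, {"x": 0, "y": 0, "z": 0, "rx": 0, "ry": 0, "rz": 0, "jaw": 2.6}, {"x": 0, "y": 0, "z": 0, "rx": 0, "ry": 0, "rz": 0, "jaw": 2.6}, {"x": 0, "y": 0, "z": 0, "rx": 0, "ry": 0, "rz": 0, "jaw": 2.6}]'

```text
clock: 17.1
tool_pos: [0.5716, -0.1348, 0.1329]
eef_rot: [0.544, 0.839, 0.001, 0.0]
contact_force: [2.1, 1.0, 1.3]
opening: 0.294
finger_force: 1.0
```

```bash
python3 -c "
from h import *
s=track()"
```

```text
score 0.852 drop mm 69.07
```

send_rows --motion '[{"x": 0, "y": 0, "z": 0, "rx": 0, "ry": 0, "rz": 0, "jaw": 2.6}, {"x": 0, "y": 0, "z": 0, "rx": 0, "ry": 0, "rz": 0, "jaw": 2.6}, {"x": 0, "y": -0.15, "z": 0, "rx": 0, "ry": 0, "rz": 0, "jaw": 2.6}, {"x": 0, "y": -0.15, "z": 0, "rx": 0, "ry": 0, "rz": 0, "jaw": 2.6}, {"x": 0, "y": -0.15, "z": 0, "rx": 0, "ry": 0, "rz": 0, "jaw": 2.6}]'

```text
clock: 17.65
tool_pos: [0.5691, -0.1363, 0.133]
eef_rot: [0.544, 0.839, 0.002, 0.002]
contact_force: [5.7, 2.2, -1.8]
opening: 0.298
finger_force: 3.3
```

```bash
python3 -c "
from h import *
go([.5762,-.133,.131]); s=track()"
```

```text
t 17.65 pos [ 0.5691 -0.1363  0.133 ] F [ 5.7454  2.2071 -1.8374] open 0.298
tool y ang 24.1 tilt [ 0.0048  0.0014 -1.    ] dcm [0.01 0.78 0.21]
score 0.87 drop mm 72.36
```

send_rows --motion '[{"x": 0, "y": 0, "z": 0, "rx": 0, "ry": 0, "rz": 0, "jaw": 2.6}, {"x": 0, "y": 0, "z": 0, "rx": 0, "ry": 0, "rz": 0, "jaw": 2.6}, {"x": 0, "y": 0, "z": 0, "rx": 0, "ry": 0, "rz": 0, "jaw": 2.6}, {"x": 0, "y": 0, "z": 0, "rx": 0, "ry": 0, "rz": 0, "jaw": 2.6}, {"x": 0, "y": 0, "z": 0, "rx": 0, "ry": 0, "rz": 0, "jaw": 2.6}]'

```text
clock: 18.2
tool_pos: [0.5688, -0.1365, 0.133]
eef_rot: [0.544, 0.839, 0.002, 0.001]
contact_force: [5.1, 2.0, -0.9]
opening: 0.297
finger_force: 2.9
```

```bash
python3 -c "
from h import *
s=track(); im=s['img'][:,:,::-1]; cv2.imwrite('pics/s6.png',im)
Z=lambda a,f:cv2.resize(a,None,fx=f,fy=f,interpolation=cv2.INTER_CUBIC)
A=Z(im[143:203,340:384],9); B=Z(im[143:203,278:319],9)
cv2.imwrite('pics/c6.png',np.hstack([A,B])); print(A.shape,B.shape)
t=snapshot('top'); cv2.imwrite('pics/t6.png',t['img'][:,:,::-1])"
```

```text
score 0.831 drop mm 73.13
(540, 396, 3) (540, 369, 3)
```

View pics/c6.png

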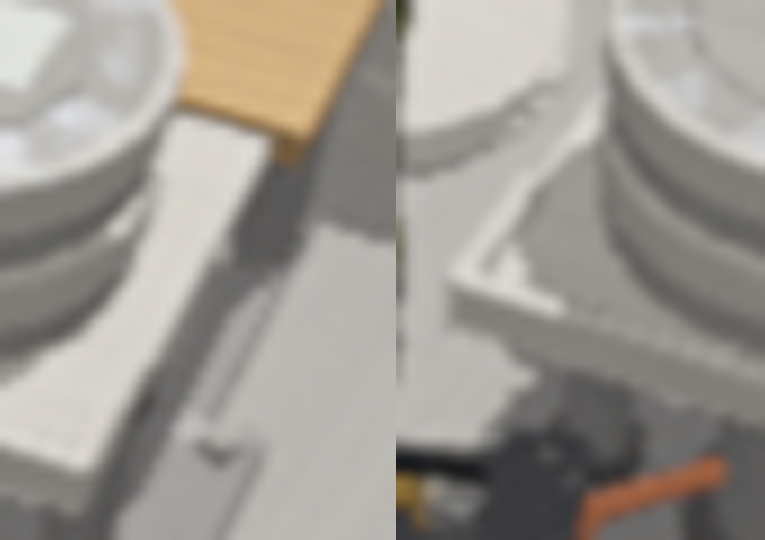

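The corners now read: platform far (369.5,158.1), front (349,195.0), left (284.2,173.9), and deck (373.1,158.1). That leaves about 5 mm, so I'll crack the valve once more for the last bit.

send_rows --motion '[{"x": 0, "y": 0.25, "z": 0, "rx": 0, "ry": 0, "rz": 0, "jaw": 2.6}, {"x": 0, "y": 0.25, "z": 0, "rx": 0, "ry": 0, "rz": 0, "jaw": 2.6}, {"x": 0, "y": 0.2, "z": 0, "rx": 0, "ry": 0, "rz": 0, "jaw": 2.6}, {"x": 0, "y": 0.2, "z": 0, "rx": 0, "ry": 0, "rz": 0, "jaw": 2.6}, {"x": 0, "y": 0, "z": 0, "rx": 0, "ry": 0, "rz": 0, "jaw": 2.6}]'

```text
clock: 18.8
tool_pos: [0.5735, -0.1346, 0.1322]
eef_rot: [0.544, 0.839, -0.002, -0.001]
contact_force: [-2.8, -1.8, 0.6]
opening: 0.296
finger_force: 1.9
```

```bash
python3 -c "
from h import *
go([.5762,-.133,.131]); s=track()"
```

```text
t 18.8 pos [ 0.5735 -0.1346  0.1322] F [-2.8289 -1.8448  0.6252] open 0.296
tool y ang 24.0 tilt [-0.0039 -0.0019 -1.    ] dcm [0.03 0.32 0.12]
score 0.822 drop mm 73.31
```

send_rows --motion '[{"x": 0, "y": 0.15, "z": 0, "rx": 0, "ry": 0, "rz": 0, "jaw": 2.6}, {"x": 0, "y": 0, "z": 0, "rx": 0, "ry": 0, "rz": 0, "jaw": 2.6}, {"x": 0, "y": 0, "z": 0, "rx": 0, "ry": 0, "rz": 0, "jaw": 2.6}, {"x": 0, "y": 0, "z": 0, "rx": 0, "ry": 0, "rz": 0, "jaw": 2.6}, {"x": 0, "y": 0, "z": 0, "rx": 0, "ry": 0, "rz": 0, "jaw": 2.6}]'

```text
clock: 19.35
tool_pos: [0.5763, -0.1334, 0.1325]
eef_rot: [0.544, 0.839, -0.0, -0.0]
contact_force: [-3.2, -4.2, -2.2]
opening: 0.297
finger_force: 2.1
```

```bash
python3 -c "
from h import *
go([.5762,-.133,.131]); s=track()"
```

```text
t 19.35 pos [ 0.5763 -0.1334  0.1325] F [-3.1703 -4.1818 -2.2187] open 0.297
tool y ang 24.0 tilt [-0.0004 -0.0006 -1.    ] dcm [0.04 0.   0.15]
score 0.838 drop mm 76.27
```

send_rows --motion '[{"x": 0, "y": -0.7, "z": 0, "rx": 0, "ry": 0, "rz": 0, "jaw": 2.6}, {"x": 0, "y": -0.5, "z": 0, "rx": 0, "ry": 0, "rz": 0, "jaw": 2.6}, {"x": 0, "y": -0.2, "z": 0, "rx": 0, "ry": 0, "rz": 0.03, "jaw": 2.6}, {"x": 0, "y": -0.2, "z": 0, "rx": 0, "ry": 0, "rz": 0.03, "jaw": 2.6}, {"x": 0, "y": 0, "z": 0, "rx": 0, "ry": 0, "rz": 0, "jaw": 2.6}]'

```text
clock: 19.9
tool_pos: [0.5659, -0.1364, 0.1338]
eef_rot: [0.568, 0.823, 0.004, 0.003]
contact_force: [6.6, 1.8, -3.5]
opening: 0.294
finger_force: 2.9
```

```bash
python3 -c "
from h import *
go([.551,-.1393,.131]); s=track()
im=s['img']; cv2.imwrite('pics/s7.png',im[:,:,::-1])
# gap under deck edge: columns 362..369, blue-ness profile orange->white
for c in (363,365,367,369): print(c,(im[150:166,c,0].astype(int)-im[150:166,c,2]))
o=cv2.imread('pics/s6.png')[:,:,::-1]
for c in (363,365,367,369): print(c,(o[150:166,c,0].astype(int)-o[150:166,c,2]))"
```

```text
t 19.9 pos [ 0.5659 -0.1364  0.1338] F [ 6.6258  1.7757 -3.5173] open 0.294
tool y ang 20.7 tilt [ 0.0093  0.0044 -0.9999] dcm [ 0.25 -1.5   0.27]
score 0.853 drop mm 78.76
363 [80 80 80 80 77 65 53 27 11 10 10 11 10 11 11 10]
365 [80 79 79 80 79 72 58 48 22 11 11 11 11 12 11 11]
367 [79 80 79 80 80 78 67 55 33 15 10 10  9 10  9  8]
369 [79 80 80 80 79 81 75 61 48 27 12  8  6  4  5  3]
363 [80 80 80 80 79 56 19 10 10 11 11 11 11 12 10 11]
365 [79 80 79 80 81 74 34 11 10 11 11 11 11 11 11 10]
367 [79 81 80 79 80 82 66 23 10 10 10  8  9  8  8  6]
369 [79 80 80 79 79 80 77 47 19 16 14  8  4  4  4  3]
```

The deck-to-platform gap is now about 2.1 px, against 2.6 px when level, so the ram is at roughly +1 to +2 mm. I'll shut the valve along its arc.

send_rows --motion '[{"x": 0, "y": -0.2, "z": 0, "rx": 0, "ry": 0, "rz": 0.03, "jaw": 2.6}, {"x": 0, "y": -0.2, "z": 0, "rx": 0, "ry": 0, "rz": 0.03, "jaw": 2.6}, {"x": 0, "y": -0.2, "z": 0, "rx": 0, "ry": 0, "rz": 0.03, "jaw": 2.6}, {"x": 0, "y": -0.2, "z": 0, "rx": 0, "ry": 0, "rz": 0.03, "jaw": 2.6}, {"x": 0, "y": 0, "z": 0, "rx": 0, "ry": 0, "rz": 0.03, "jaw": 2.6}]'

```text
clock: 20.45
tool_pos: [0.5584, -0.138, 0.1338]
eef_rot: [0.628, 0.778, 0.005, 0.002]
contact_force: [4.9, 3.5, -5.4]
opening: 0.298
finger_force: 3.0
```

```bash
python3 -c "
from h import *
go([.551,-.1393,.131]); s=track()
im=s['img']
for c in (363,365,367,369): print(c,(im[150:166,c,0].astype(int)-im[150:166,c,2]))"
```

```text
t 20.45 pos [ 0.5584 -0.138   0.1338] F [ 4.8566  3.5386 -5.3965] open 0.298
tool y ang 12.1 tilt [ 0.0096  0.0054 -0.9999] dcm [ 0.03 -0.75  0.27]
score 0.832 drop mm 78.9
363 [80 80 80 80 77 65 51 27 12 10 11 11 10 11 10 10]
365 [80 80 79 80 79 72 59 48 22 12 11 11 11 12 11 11]
367 [79 80 79 80 80 79 68 54 32 15 10  9  9 10  9  8]
369 [79 80 81 79 80 80 76 62 48 28 13  7  6  5  4  4]
```

send_rows --motion '[{"x": 0, "y": -0.1, "z": 0, "rx": 0, "ry": 0, "rz": 0.01, "jaw": 2.6}, {"x": 0, "y": -0.1, "z": 0, "rx": 0, "ry": 0, "rz": 0.01, "jaw": 2.6}, {"x": 0, "y": -0.1, "z": 0, "rx": 0, "ry": 0, "rz": 0.01, "jaw": 2.6}, {"x": 0, "y": -0.1, "z": 0, "rx": 0, "ry": 0, "rz": 0.01, "jaw": 2.6}, {"x": 0, "y": 0, "z": 0, "rx": 0, "ry": 0, "rz": 0, "jaw": 2.6}]'

```text
clock: 21.0
tool_pos: [0.5549, -0.1389, 0.1338]
eef_rot: [0.643, 0.766, 0.005, 0.002]
contact_force: [5.7, 2.0, -4.7]
opening: 0.296
finger_force: 3.2
```

send_rows --motion '[{"x": 0, "y": -0.1, "z": 0, "rx": 0, "ry": 0, "rz": 0, "jaw": 2.6}, {"x": 0, "y": 0, "z": 0, "rx": 0, "ry": 0, "rz": 0, "jaw": 2.6}, {"x": 0, "y": 0, "z": 0, "rx": 0, "ry": 0, "rz": 0, "jaw": 2.6}, {"x": 0, "y": 0, "z": 0, "rx": 0, "ry": 0, "rz": 0, "jaw": 2.6}, {"x": 0, "y": 0, "z": 0, "rx": 0, "ry": 0, "rz": 0, "jaw": 2.6}]'

```text
clock: 21.5
tool_pos: [0.554, -0.1391, 0.1338]
eef_rot: [0.643, 0.766, 0.005, 0.002]
contact_force: [5.9, 2.7, -4.5]
opening: 0.292
finger_force: 3.3
```

send_rows --motion '[{"x": 0, "y": -0.1, "z": 0, "rx": 0, "ry": 0, "rz": 0, "jaw": 2.6}, {"x": 0, "y": 0, "z": 0, "rx": 0, "ry": 0, "rz": 0, "jaw": 2.6}, {"x": 0, "y": -0.1, "z": 0, "rx": 0, "ry": 0, "rz": 0, "jaw": 2.6}, {"x": 0, "y": 0, "z": 0, "rx": 0, "ry": 0, "rz": 0, "jaw": 2.6}, {"x": 0, "y": 0, "z": 0, "rx": 0, "ry": 0, "rz": 0, "jaw": 2.6}]'

```text
clock: 22.0
tool_pos: [0.5521, -0.1398, 0.1338]
eef_rot: [0.643, 0.765, 0.005, 0.002]
contact_force: [7.1, 2.0, -3.9]
opening: 0.294
finger_force: 3.4
```

send_rows --motion '[{"x": 0, "y": -0.1, "z": 0, "rx": 0, "ry": 0, "rz": 0, "jaw": 2.6}, {"x": 0, "y": 0, "z": 0, "rx": 0, "ry": 0, "rz": 0, "jaw": 2.6}, {"x": 0, "y": 0, "z": 0, "rx": 0, "ry": 0, "rz": 0, "jaw": 2.6}, {"x": 0, "y": 0, "z": 0, "rx": 0, "ry": 0, "rz": 0, "jaw": 2.6}, {"x": 0, "y": 0, "z": 0, "rx": 0, "ry": 0, "rz": 0, "jaw": 2.6}]'

```text
clock: 22.5
tool_pos: [0.5512, -0.14, 0.1338]
eef_rot: [0.643, 0.765, 0.005, 0.003]
contact_force: [7.2, 2.1, -5.4]
opening: 0.297
finger_force: 3.4
```

send_rows --motion '[{"x": 0, "y": -0.1, "z": 0, "rx": 0, "ry": 0, "rz": 0, "jaw": 2.6}, {"x": 0, "y": 0, "z": 0, "rx": 0, "ry": 0, "rz": 0, "jaw": 2.6}, {"x": 0, "y": 0, "z": 0, "rx": 0, "ry": 0, "rz": 0, "jaw": 2.6}, {"x": 0, "y": 0, "z": 0, "rx": 0, "ry": 0, "rz": 0, "jaw": 2.6}, {"x": 0, "y": 0, "z": 0, "rx": 0, "ry": 0, "rz": 0, "jaw": 2.6}]'

```text
clock: 23.0
tool_pos: [0.5503, -0.1403, 0.1338]
eef_rot: [0.643, 0.765, 0.005, 0.003]
contact_force: [6.2, 2.7, -5.8]
opening: 0.292
finger_force: 3.5
```

send_rows --motion '[{"x": 0, "y": -0.1, "z": 0, "rx": 0, "ry": 0, "rz": 0, "jaw": 2.6}, {"x": 0, "y": 0, "z": 0, "rx": 0, "ry": 0, "rz": 0, "jaw": 2.6}, {"x": 0, "y": 0, "z": 0, "rx": 0, "ry": 0, "rz": 0, "jaw": 2.6}, {"x": 0, "y": 0, "z": 0, "rx": 0, "ry": 0, "rz": 0, "jaw": 2.6}, {"x": 0, "y": 0, "z": 0, "rx": 0, "ry": 0, "rz": 0, "jaw": 2.6}]'

```text
clock: 23.5
tool_pos: [0.5493, -0.1405, 0.1338]
eef_rot: [0.644, 0.765, 0.005, 0.003]
contact_force: [7.6, 1.6, -5.2]
opening: 0.295
finger_force: 3.5
```

send_rows --motion '[{"x": 0, "y": -0.1, "z": 0, "rx": 0, "ry": 0, "rz": 0, "jaw": 2.6}, {"x": 0, "y": 0, "z": 0, "rx": 0, "ry": 0, "rz": 0, "jaw": 2.6}, {"x": 0, "y": 0, "z": 0, "rx": 0, "ry": 0, "rz": 0, "jaw": 2.6}, {"x": 0, "y": 0, "z": 0, "rx": 0, "ry": 0, "rz": 0, "jaw": 2.6}, {"x": 0, "y": 0, "z": 0, "rx": 0, "ry": 0, "rz": 0, "jaw": 2.6}]'

```text
clock: 24.0
tool_pos: [0.5484, -0.1408, 0.1338]
eef_rot: [0.644, 0.765, 0.005, 0.003]
contact_force: [6.6, 1.7, -5.8]
opening: 0.293
finger_force: 3.5
```

send_rows --motion '[{"x": 0, "y": -0.1, "z": 0, "rx": 0, "ry": 0, "rz": 0, "jaw": 2.6}, {"x": 0, "y": 0, "z": 0, "rx": 0, "ry": 0, "rz": 0, "jaw": 2.6}, {"x": 0, "y": 0, "z": 0, "rx": 0, "ry": 0, "rz": 0, "jaw": 2.6}, {"x": 0, "y": 0, "z": 0, "rx": 0, "ry": 0, "rz": 0, "jaw": 2.6}, {"x": 0, "y": 0, "z": 0, "rx": 0, "ry": 0, "rz": 0, "jaw": 2.6}]'

```text
clock: 24.5
tool_pos: [0.5474, -0.141, 0.1338]
eef_rot: [0.644, 0.765, 0.005, 0.003]
contact_force: [6.9, 1.7, -5.6]
opening: 0.298
finger_force: 3.6
```

```bash
python3 -c "
from h import *
go([.551,-.1393,.131]); w=snapshot('wrist'); g=cv2.cvtColor(w['img'],cv2.COLOR_RGB2GRAY)
cv2.imwrite('pics/w8.png',w['img'][:,:,::-1])
print('hub',proj(w,[.5405,-.0597,.119]),'knob0',proj(w,[.551,-.139,.149]))
for r in (.035,.045,.055):
  c=H0+r*N2; u,v=proj(w,[*c,.1135]); print(r,u,v,g[int(round(v)),int(u)-24:int(u)+25:2])"
```

```text
t 24.5 pos [ 0.5474 -0.141   0.1338] F [ 6.879   1.7403 -5.5979] open 0.298
tool y ang 9.9 tilt [ 0.011   0.0043 -0.9999] dcm [0.11 0.38 0.29]
hub (np.float64(272.5193997840502), np.float64(78.00098176304881)) knob0 (np.float64(266.5684786208871), np.float64(271.0289644103484))
0.035 267.0479130631902 153.36740080398826 [124 121 121 123 122 122 122 118 153 175 182 182 180 180 183 184 184 173
 136 124 130 126 127 126 127]
0.045 265.76471521611137 173.00236864570223 [122 120 145 178 177 180 181 177 142 166 181 181 181 181 181 180 184 178
 152 182 181 181 183 184 182]
0.055 264.5248921391544 191.97363352187233 [120 122 152 177 177 179 176 175 138 166 179 181 180 179 180 181 184 171
 154 180 179 183 181 179 179]
```

The wrist profile puts the lever within about 0.01 rad of shut, so I'll continue in small steps by feel.

send_rows --motion '[{"x": 0, "y": -0.1, "z": 0, "rx": 0, "ry": 0, "rz": 0, "jaw": 2.6}, {"x": 0, "y": 0, "z": 0, "rx": 0, "ry": 0, "rz": 0, "jaw": 2.6}, {"x": 0, "y": 0, "z": 0, "rx": 0, "ry": 0, "rz": 0, "jaw": 2.6}, {"x": 0, "y": 0, "z": 0, "rx": 0, "ry": 0, "rz": 0, "jaw": 2.6}, {"x": 0, "y": 0, "z": 0, "rx": 0, "ry": 0, "rz": 0, "jaw": 2.6}]'

```text
clock: 25.05
tool_pos: [0.5467, -0.1412, 0.1338]
eef_rot: [0.644, 0.765, 0.005, 0.003]
contact_force: [7.5, 1.3, -5.0]
opening: 0.296
finger_force: 3.8
```

send_rows --motion '[{"x": 0, "y": -0.1, "z": 0, "rx": 0, "ry": 0, "rz": 0, "jaw": 2.6}, {"x": 0, "y": 0, "z": 0, "rx": 0, "ry": 0, "rz": 0, "jaw": 2.6}, {"x": 0, "y": 0, "z": 0, "rx": 0, "ry": 0, "rz": 0, "jaw": 2.6}, {"x": 0, "y": 0, "z": 0, "rx": 0, "ry": 0, "rz": 0, "jaw": 2.6}, {"x": 0, "y": 0, "z": 0, "rx": 0, "ry": 0, "rz": 0, "jaw": 2.6}]'

```text
clock: 25.55
tool_pos: [0.5463, -0.1413, 0.1339]
eef_rot: [0.644, 0.765, 0.006, 0.003]
contact_force: [8.7, 1.7, -7.3]
opening: 0.292
finger_force: 4.3
```

It's seating now: the same step moves the tool less and the force is rising, at about 9 N. I'll go on to about 15 N.

send_rows --motion '[{"x": 0, "y": -0.1, "z": 0, "rx": 0, "ry": 0, "rz": 0, "jaw": 2.6}, {"x": 0, "y": 0, "z": 0, "rx": 0, "ry": 0, "rz": 0, "jaw": 2.6}, {"x": 0, "y": -0.1, "z": 0, "rx": 0, "ry": 0, "rz": 0, "jaw": 2.6}, {"x": 0, "y": 0, "z": 0, "rx": 0, "ry": 0, "rz": 0, "jaw": 2.6}, {"x": 0, "y": 0, "z": 0, "rx": 0, "ry": 0, "rz": 0, "jaw": 2.6}]'

```text
clock: 26.05
tool_pos: [0.545, -0.1415, 0.134]
eef_rot: [0.643, 0.765, 0.006, 0.004]
contact_force: [9.7, 1.2, -7.9]
opening: 0.319
finger_force: 5.1
```

The 5 N grip is letting the finger yield (the opening grew). I'll back off slightly, stiffen the grip and press again.

send_rows --motion '[{"x": 0, "y": 0.3, "z": 0, "rx": 0, "ry": 0, "rz": 0, "jaw": 2.6}, {"x": 0, "y": 0, "z": 0, "rx": 0, "ry": 0, "rz": 0, "jaw": 2.6}, {"x": 0, "y": 0, "z": 0, "rx": 0, "ry": 0, "rz": 0, "jaw": 2.6}, {"x": 0, "y": 0, "z": 0, "rx": 0, "ry": 0, "rz": 0, "jaw": 2.6}, {"x": 0, "y": 0, "z": 0, "rx": 0, "ry": 0, "rz": 0, "jaw": 2.6}]'

```text
clock: 26.55
tool_pos: [0.5462, -0.1413, 0.1339]
eef_rot: [0.644, 0.765, 0.005, 0.003]
contact_force: [7.2, 1.2, -3.7]
opening: 0.294
finger_force: 3.5
```

send_rows --motion '[{"x": 0, "y": 0, "z": 0, "rx": 0, "ry": 0, "rz": 0, "jaw": 2.6}, {"x": 0, "y": 0, "z": 0, "rx": 0, "ry": 0, "rz": 0, "jaw": 2.6}, {"x": 0, "y": 0, "z": 0, "rx": 0, "ry": 0, "rz": 0, "jaw": 2.6}, {"x": 0, "y": 0, "z": 0, "rx": 0, "ry": 0, "rz": 0, "jaw": 2.6}, {"x": 0, "y": 0, "z": 0, "rx": 0, "ry": 0, "rz": 0, "jaw": 2.6}]' --grip_force 40

```text
clock: 27.05
tool_pos: [0.5462, -0.1414, 0.1339]
eef_rot: [0.644, 0.765, 0.005, 0.003]
contact_force: [7.1, 1.7, -4.0]
opening: 0.292
finger_force: 3.5
```

send_rows --motion '[{"x": 0, "y": -0.1, "z": 0, "rx": 0, "ry": 0, "rz": 0, "jaw": 2.6}, {"x": 0, "y": 0, "z": 0, "rx": 0, "ry": 0, "rz": 0, "jaw": 2.6}, {"x": 0, "y": -0.1, "z": 0, "rx": 0, "ry": 0, "rz": 0, "jaw": 2.6}, {"x": 0, "y": 0, "z": 0, "rx": 0, "ry": 0, "rz": 0, "jaw": 2.6}, {"x": 0, "y": 0, "z": 0, "rx": 0, "ry": 0, "rz": 0, "jaw": 2.6}]'

```text
clock: 27.55
tool_pos: [0.5459, -0.1414, 0.134]
eef_rot: [0.644, 0.765, 0.006, 0.004]
contact_force: [9.7, 2.2, -8.3]
opening: 0.296
finger_force: 5.2
```

Stiff now: 2 mm of command gave 0.3 mm of motion and about +3 N. Pressing on in small steps.

send_rows --motion '[{"x": 0, "y": -0.1, "z": 0, "rx": 0, "ry": 0, "rz": 0, "jaw": 2.6}, {"x": 0, "y": 0, "z": 0, "rx": 0, "ry": 0, "rz": 0, "jaw": 2.6}, {"x": 0, "y": -0.1, "z": 0, "rx": 0, "ry": 0, "rz": 0, "jaw": 2.6}, {"x": 0, "y": 0, "z": 0, "rx": 0, "ry": 0, "rz": 0, "jaw": 2.6}, {"x": 0, "y": 0, "z": 0, "rx": 0, "ry": 0, "rz": 0, "jaw": 2.6}]'

```text
clock: 28.05
tool_pos: [0.5454, -0.1414, 0.134]
eef_rot: [0.643, 0.765, 0.007, 0.005]
contact_force: [13.4, 2.5, -10.5]
opening: 0.291
finger_force: 6.8
```

send_rows --motion '[{"x": 0, "y": -0.1, "z": 0, "rx": 0, "ry": 0, "rz": 0, "jaw": 2.6}, {"x": 0, "y": 0, "z": 0, "rx": 0, "ry": 0, "rz": 0, "jaw": 2.6}, {"x": 0, "y": 0, "z": 0, "rx": 0, "ry": 0, "rz": 0, "jaw": 2.6}, {"x": 0, "y": 0, "z": 0, "rx": 0, "ry": 0, "rz": 0, "jaw": 2.6}, {"x": 0, "y": 0, "z": 0, "rx": 0, "ry": 0, "rz": 0, "jaw": 2.6}]'

```text
clock: 28.55
tool_pos: [0.5452, -0.1415, 0.1341]
eef_rot: [0.643, 0.766, 0.008, 0.005]
contact_force: [14.3, 2.7, -11.4]
opening: 0.292
finger_force: 7.5
```

```bash
python3 -c "
from h import *
go([.551,-.1393,.131]); s=track();im=s['img']
for c in (363,365,367,369): print(c,(im[150:166,c,0].astype(int)-im[150:166,c,2]))"
```

```text
t 28.55 pos [ 0.5452 -0.1415  0.1341] F [ 14.3433   2.7241 -11.4207] open 0.292
tool y ang 9.9 tilt [ 0.0182  0.0058 -0.9998] dcm [0.11 0.61 0.32]
score 0.844 drop mm 78.7
363 [81 80 79 80 77 64 52 29 14 11 10 10 11 11 10 10]
365 [80 79 79 79 79 71 58 47 23 11 11 12 12 11 11 11]
367 [80 79 80 80 80 79 67 54 32 15 10  9  9  9  9  9]
369 [79 80 80 79 80 81 75 62 49 28 12  7  6  5  4  4]
```

The nip is 14.6 N and the platform is still level. Now I'll let go.

send_rows --motion '[{"x": 0, "y": 0.2, "z": 0, "rx": 0, "ry": 0, "rz": 0, "jaw": 2.6}, {"x": 0, "y": 0.2, "z": 0, "rx": 0, "ry": 0, "rz": 0, "jaw": 2.6}, {"x": 0, "y": 0.2, "z": 0, "rx": 0, "ry": 0, "rz": 0, "jaw": 2.6}, {"x": 0, "y": 0, "z": 0, "rx": 0, "ry": 0, "rz": 0, "jaw": 5}, {"x": 0, "y": 0, "z": 0, "rx": 0, "ry": 0, "rz": 0, "jaw": 5}]'

```text
clock: 29.1
tool_pos: [0.5416, -0.1439, 0.1328]
eef_rot: [0.644, 0.765, -0.001, -0.0]
contact_force: [0.8, -0.0, 0.2]
opening: 0.454
finger_force: 0.0
```

send_rows --motion '[{"x": 0, "y": 0, "z": 0, "rx": 0, "ry": 0, "rz": 0, "jaw": 5}, {"x": 0, "y": 0, "z": 0, "rx": 0, "ry": 0, "rz": 0, "jaw": 5}, {"x": 0, "y": 0, "z": -1, "rx": 0, "ry": 0, "rz": 0, "jaw": 5}, {"x": 0, "y": 0, "z": -2, "rx": 0, "ry": 0, "rz": 0, "jaw": 5}, {"x": 0, "y": 0, "z": -2, "rx": 0, "ry": 0, "rz": 0, "jaw": 5}]'

```text
clock: 29.6
tool_pos: [0.5421, -0.1439, 0.1837]
eef_rot: [0.645, 0.765, -0.0, -0.0]
contact_force: [0.7, -0.6, -0.8]
opening: 0.565
finger_force: 0.0
```

send_rows --motion '[{"x": 0, "y": 0, "z": -2, "rx": 0, "ry": 0, "rz": 0, "jaw": 5}, {"x": 0, "y": 0, "z": -2, "rx": 0, "ry": 0, "rz": 0, "jaw": 5}, {"x": -2, "y": 0, "z": 0, "rx": 0, "ry": 0, "rz": 0, "jaw": 5}, {"x": -2, "y": 0, "z": 0, "rx": 0, "ry": 0, "rz": 0, "jaw": 5}, {"x": 0, "y": 0, "z": 0, "rx": 0, "ry": 0, "rz": 0, "jaw": 5}]'

```text
clock: 30.1
tool_pos: [0.5491, -0.1868, 0.2232]
eef_rot: [0.646, 0.763, -0.001, 0.001]
contact_force: [-0.4, 0.0, -0.8]
opening: 0.566
finger_force: 0.0
```

```bash
python3 -c "
from h import *
go([.551,-.1393,.131]); s=track()
w=snapshot('wrist'); g=cv2.cvtColor(w['img'],cv2.COLOR_RGB2GRAY)
for r in (.025,.04,.055):
  c=H0+r*N2; u,v=proj(w,[*c,.1135]); print(r,u,v,g[int(round(v)),int(u)-18:int(u)+19:1])"
```

```text
t 30.1 pos [ 0.5491 -0.1868  0.2232] F [-0.4105  0.0021 -0.8465] open 0.566
tool y ang 9.4 tilt [ 0.0005 -0.0025 -1.    ] dcm [4.68 0.97 9.21]
score 0.812 drop mm 79.13
0.025 273.3969880977851 60.6951331585216 [ 89  88  90  87  91  91  93  91  93  89  95 103 132 156 171 176 175 176
 177 179 180 181 184 183 178 156 134 135 136 138 140 141 140 141 143 142
 143]
0.04 272.0676259839951 82.58856213430954 [115 117 112 100 101 101  95  98  98  99  99 117 148 163 173 174 175 175
 176 176 177 177 179 176 161 129  98  99  98  99 100  98  98 100  99  99
  98]
0.055 270.7851285996368 103.71017008809339 [112 110 109 107 112 110 111 111 112 111 110 115 131 154 164 170 172 172
 171 174 175 174 175 174 163 141 112 111 110 113 116 116 117 113 114 112
 113]
```

```bash
python3 -c "
from h import *
print(finish_job())"
```

```text
the job is handed in; nothing more can be done
None
```

The job is handed in: the platform is level with the deck to within about 2 mm by the camera, the valve is shut and nipped at about 14.6 N, and the arm is clear of everything; no score came back.

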